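# Press three carved ornaments home in a frieze

### The job

The carved frieze board on the bench has four wooden ornaments standing proud in their recesses: with the fingertips, gently press three of them down fully home, first the round rosette, then the oblong bar, then the cross. Press lightly, as the carving is delicate; do not pull any ornament up. Do not touch the square ornament, whose glue is still wet, and leave the brass weight and everything else where it is.

Things in the scene. Friction and masses are not known exactly. Their poses are not given: they have to be found in the camera images.
- frieze: Fixed carved board lying flat, 120 mm wide (its x) by 460 mm long (its y) by 30 mm thick; origin at the centre of its underside, on the bench. Its top is 30 mm above the bench. Five places in one row along its length, 80 mm apart (-160, -80, 0, 80, 160 mm from the middle), carry the four wooden ornaments and a small brass weight, in any order.
- rosette_top (a point): Centre of the top face of the round rosette ornament: round, 46 mm diameter, with a ring of petal beads around a raised flat middle of 22 mm diameter that is its highest part. Its z points up. Before pressing the top stands 12.5 to 14 mm above the board's top, fully home and released 6 mm above it.
- rosette (a joint): How far the round rosette ornament has gone down into its recess, m: 0 to 0.0015 at the start, 0.008 fully home, negative if pulled out. It slides with a steady friction of 3 N and stays where left. Its bed is sprung: under load it sinks 1 mm per 3 N (5 mm at most), ornament and all, and comes back when released; so press 9 to 10 mm down, till the force rises above 3 N.
- bar_top (a point): Centre of the top face of the oblong bar ornament: oblong, 28 x 56 mm (long side along the board's length), flat top with two dark grooves across its ends. Its z points up. Before pressing the top stands 12.5 to 14 mm above the board's top, fully home and released 6 mm above it.
- bar (a joint): How far the oblong bar ornament has gone down into its recess, m: 0 to 0.0015 at the start, 0.008 fully home, negative if pulled out. It slides with a steady friction of 3 N and stays where left. Its bed is sprung: under load it sinks 1 mm per 3 N (5 mm at most), ornament and all, and comes back when released; so press 9 to 10 mm down, till the force rises above 3 N.
- cross_top (a point): Centre of the top face of the cross ornament: plus-shaped, two arms 52 mm long and 18 mm wide, crossing square to the board, flat top. Its z points up. Before pressing the top stands 12.5 to 14 mm above the board's top, fully home and released 6 mm above it.
- cross (a joint): How far the cross ornament has gone down into its recess, m: 0 to 0.0015 at the start, 0.008 fully home, negative if pulled out. It slides with a steady friction of 3 N and stays where left. Its bed is sprung: under load it sinks 1 mm per 3 N (5 mm at most), ornament and all, and comes back when released; so press 9 to 10 mm down, till the force rises above 3 N.
- square_top (a point): Centre of the top face of the square ornament, which must be left alone: 42 x 42 mm, sides parallel to the board's, flat top with a dark groove round its edge. Its top stands 14 mm above the board's top.
- square (a joint): How far the square ornament has gone down, m: 0 at the start, must stay there. It slides with a friction of about 3 N.
- weight: Loose brass weight with a knob standing on the frieze in the row of ornaments, 28 mm diameter, 31 mm high; origin at the centre of its underside. Not to be moved.
- chisel: Loose chisel lying on the bench on the robot's side of the frieze, 250 x 24 x 22 mm, blue handle; origin at the middle of its length, on the bench, blade along +x. Bystander.
- gouge: Loose gouge lying on the robot's side of the frieze, 230 x 24 x 22 mm, black handle; origin at the middle of its length, on the bench. Bystander.
- mallet: Loose wooden mallet lying beyond the frieze, 305 mm long, head 70 x 110 x 70 mm high at its +x end; origin on the bench, 100 mm from the head's centre. Bystander.
- offcut: Loose wood offcut beyond the frieze, 40 x 90 x 30 mm; origin at the centre of its underside. Bystander.
- wax: Loose wax tin beyond the frieze, 56 mm diameter, 40 mm high; origin at the centre of its underside. Bystander.
- sander: Loose cork sanding block beyond the frieze, 60 x 100 x 35 mm; origin at the centre of its underside. Bystander.

How it is judged (in metres and radians):
On the way, in this order (a step that is already met when the one before it is completed fails the run):
1. the round rosette is pressed home (6 mm or more of its 8 mm) (value of joint rosette above 0.006 m), for 0.05 s.
2. the oblong bar is pressed home (6 mm or more of its 8 mm) (value of joint bar above 0.006 m), for 0.05 s.
3. the cross is pressed home (6 mm or more of its 8 mm) (value of joint cross above 0.006 m), for 0.05 s.
At the end, for the whole second after the job is handed in: The rosette, bar and cross are each at least 6 mm down of their 8 mm travel, the square has stayed within 1.5 mm of its start, and every loose thing lies within 15 mm of where it started (value of joint each of rosette, bar, cross above 0.006 m and value of joint square between -0.0015 and 0.0015 m and distance of each of weight, chisel, gouge, mallet, offcut, wax, sander from where it was at the start of the episode below 0.015 m); the robot touches nothing.
It fails at once if the square ornament is touched, pressed or pulled (value of joint square above 0.0015 m or value of joint square below -0.0015 m or contact force between anything else and square above 0.5 N).
It fails at once if an ornament is pressed with more than 20 N (contact force between anything else and rosette above 20 N or contact force between anything else and bar above 20 N or contact force between anything else and cross above 20 N).
It fails at once if an ornament is lifted more than 3 mm out of its recess (value of joint any of rosette, bar, cross below -0.003 m).
It fails at once if a loose bystander (weight, chisel, gouge, mallet, offcut, wax tin, sanding block) is moved more than 15 mm (distance of any of weight, chisel, gouge, mallet, offcut, wax, sander from where it was at the start of the episode above 0.015 m).
It also fails if it takes over 42 s, if anything falls off the work surface, if the arm or the gripper's body presses on something with over 40 N, if the wrist force passes 120 N, or if a joint passes its speed limit or range.

### The arm

A 6-joint arm with a two-finger parallel gripper is mounted at the origin on the work surface. World frame = base frame: x ahead of the robot, y to its left, z up, the work surface at z = 0. Lengths are in mm, angles in degrees, forces in N, time in s.
With the tool pointing down it reaches from about 350 to 850 mm from the base axis. Payload 8.1 kg.
Tool frame: the origin (TCP) lies midway between the tips of the shut fingers; the grasp point (between the pads) lies 19 mm behind it (r.pinch_z is the distance from the TCP to the grasp point, in mm); z points along the fingers, y is the line along which they close (so a half turn about z gives the same grasp; the last joint's range is limited). The gripper opens to 85 mm and grips with 20 to 120 N. Pads are 22 mm wide; open, the fingers measure 114 mm over their backs; the gripper's body (76 mm by 85 mm) begins 54 mm behind the grasp point. The pads swing forward as they close: fully open they stand 13 mm farther back than shut.
Start: joints at [66.497, 7.471, 85.268, -0, 87.261, -4.893], TCP at [191.45, 568.641, 231.292] pointing down, gripper open.
Joint ranges: [-169.43, 169.43], [-51.17, 129.36], [1.28, 143.12], [-76.62, 256.62], [0, 156.53], [-152.29, 152.29]. Speed limits (degrees/s): [136.94, 136.94, 159.86, 180, 180, 180].

### API

Orientations are given as [roll, pitch, yaw] about the fixed x, y, z axes, in that order (R = Rz(yaw) Ry(pitch) Rx(roll)).
In Python, from bench import r gives the robot as it stands.
- The arm moves only by the shell command python3 -m jog 'ROWS' [OPENING] [FORCE]. ROWS is JSON, one flat list of numbers, 6 for each row, row after row: the shift along the tool's x, y, z in m, then the turn, a rotation vector about the tool's x, y, z in rad. A call has 1 to 8 rows; each row is the pose to reach, as a shift and turn from the pose commanded when the call began, along the tool's axes at that moment; what a row does not reach only later rows make up. A row lasts 1/8 s, in which the tool goes at most 62.5 mm and 10.7 degrees, less where a joint would pass 70% of its speed; a pose out of reach is approached as far as the arm can. A call with a gripper value outside its range is refused whole. OPENING is the opening, from -1 (shut) to 1 (fully open), set as the call begins (- or left out, the last holds). The fingers move at their own pace and stop on an object; FORCE is the grip in N (left out, the last holds). Time passes only in rows, so rows that repeat a pose let the fingers close. It gives the time, the measured TCP pose, the force, the opening and the grip force at its end, in the units of the state.
- r.sense(): the state, without advancing time (a new reading comes with each control period).
- r.snapshot(name): name is "scene" or "top" or "wrist"; returns a dict with "pixels" (420x560x3 uint8, red, green, blue), "range_z" (420x560 float32, mm along the optical axis (not along the pixel's ray), 0 where there is no reading), "K" (3x3 intrinsics, pixels), "rvec" (rotation vector, rad) and "tvec" (3), from world to camera coordinates, as OpenCV has them. Camera axes: x right, y down, z forward; pixel columns grow to the right and rows downward; lengths in mm; the calibration is good to about 2 mm. A picture is of the moment at which its call begins.
- r.hand_in(): hands the job in; it is judged then, once.
Trained networks look in a picture, given as the dict that the camera call returned (one of the last four; its "shot" number tells which), for a name from the list of things; names that differ only in an ending like _2 or _b are one class to them, and where a whole thing is asked for, a point or a joint stands for the part that bears it (a point fixed in the world has none). Each returns a list of dicts, best first, with "score" (0 to 1); they miss things now and then, are a little off and sometimes report something else, mostly with a low value. They report only what shows in the picture. A call takes as long as a camera call.
- r.look_for(picture, target): "bbox" ([left, top, right, bottom] in pixels, round what is visible of it).
- r.outline_of(picture, target): "region" (420x560 bool, what is visible of it) and "bbox" ([left, top, right, bottom] in pixels, round what is visible of it).
The state is a dict: "time": time; "joint_pos": joint angles; "qd": joint speeds; "joint_efforts": joint torques, N m; "tool_pos": TCP position; "tcp_rot": TCP orientation; "ft_force": force on the tool from outside, world axes, zero at the start; "wrist_torque": the same for the moment, N m; "finger_gap": finger opening in mm; "grip_force": force on a finger pad.
Only numpy, scipy, OpenCV 4.12 (cv2) and the standard library are available. Lean on these libraries where they do the work, as an engineer would, in place of code of your own. Each camera call takes 0.05 s, during which the arm holds its last target. There are 200 camera calls.

## Working session

There is one attempt and no reset: what is moved stays moved. The work goes in short steps, Python scripts to look and compute and a shell command to move; the robot and the scene stay as the last step left them, time stands still between calls to the robot, and variables do not carry over. Pictures are saved under pics/ and viewed, at most 10 in all, crops included, and the job is handed in when it is done.

```bash
mkdir -p pics
cat > h.py <<'E'
import numpy as np,cv2
from bench import r
def cloud(p):
    K=np.array(p["K"]);z=p["range_z"].astype(float);v,u=np.indices(z.shape)
    c=np.stack([(u-K[0,2])/K[0,0]*z,(v-K[1,2])/K[1,1]*z,z],-1)
    R=cv2.Rodrigues(np.array(p["rvec"],float))[0]
    return (c-np.array(p["tvec"]).ravel())@R
E
python3 - <<'E'
from h import *
p=r.snapshot("top");cv2.imwrite("pics/top.png",p["pixels"][:,:,::-1])
W=cloud(p)
for n in ["rosette_top","bar_top","cross_top","square_top","weight","frieze"]:
    for o in r.outline_of(p,n)[:2]:
        m=o["region"]&(p["range_z"]>0); w=W[m]
        hi=w[w[:,2]>np.percentile(w[:,2],50)-3]
        print(n,round(o["score"],2),o["bbox"],w.mean(0).round(1),"mid",((hi.min(0)+hi.max(0))/2).round(1),np.percentile(w[:,2],[5,50,95]).round(1))
        if n=="frieze": print(cv2.minAreaRect(w[w[:,2]>20][:,:2].astype(np.float32)))
s=r.sense();print(s)
E
```

```text
rosette_top 0.79 [203.5, 207.4, 232.0, 232.7] [570.9 121.   40.9] mid [570.8 120.7  42.6] [34.9 41.2 45.1]
bar_top 0.74 [244.4, 216.9, 275.5, 237.2] [561.   41.1  43.4] mid [561.6  41.3  43.9] [41.1 43.4 45.9]
bar_top 0.18 [208.8, 210.8, 231.4, 233.2] [570.3 119.2  41. ] mid [570.8 120.7  42.6] [36.4 41.3 45.1]
cross_top 0.8 [370.7, 226.4, 399.2, 256.8] [ 531.  -195.5   43. ] mid [ 530.7 -196.5   44.7] [33.2 43.9 46.3]
cross_top 0.21 [245.9, 216.9, 275.8, 237.8] [561.8  41.1  43.5] mid [561.6  40.4  44. ] [41.2 43.5 46. ]
square_top 0.67 [333.2, 228.9, 354.6, 248.8] [ 541.6 -117.4   44.6] mid [ 541.6 -117.4   45. ] [42.5 44.6 46.9]
weight 0.7 [294.8, 225.8, 311.0, 239.6] [550.9 -37.3  55.4] mid [551.2 -37.8  61.7] [45.4 60.2 63.2]
frieze 0.96 [180.7, 187.0, 423.2, 280.4] [550.8 -37.6  30.6] mid [551.3 -38.9  38.4] [28.3 30.7 33.1]
((551.1724243164062, -38.15077209472656), (460.3321228027344, 120.21370697021484), 82.95150756835938)
{'time': 0.35, 'joint_pos': array([ 6.64970123e+01,  7.48017960e+00,  8.52808273e+01,  1.04144632e-03,
        8.72629741e+01, -4.89461406e+00]), 'qd': array([ 0.02553901, -0.07300216, -0.1326548 , -0.07170492, -0.01556997,
        0.08480115]), 'joint_efforts': array([-2.52270484e-04, -5.68483758e+01, -5.00029600e+01, -2.70627070e-04,
        6.90303204e-03, -5.67659481e-05]), 'tool_pos': array([191.39773006, 568.52464549, 231.07319721]), 'tcp_rot': array([-1.79976195e+02, -3.08258282e-03,  1.61391576e+02]), 'ft_force': array([ 0.96885798,  0.27194642, -0.05749612]), 'wrist_torque': array([-0.00344248,  0.01151121,  0.0390453 ]), 'grip_force': 0.0, 'finger_gap': 84.95390999375857}
```

View pics/top.png

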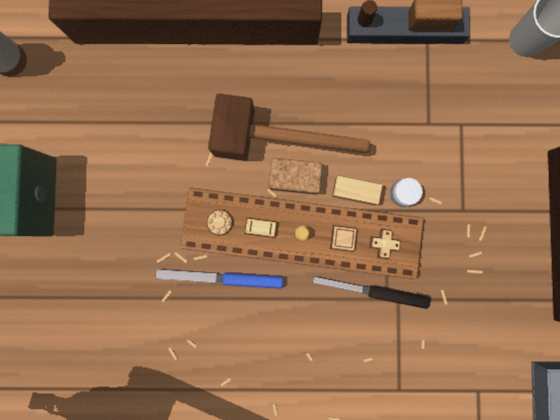

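The networks agree with the picture: rosette (219,222), bar (261,227), weight (303,233), square (344,238) and cross (386,244). The row is yawed about 7°. I'm moving toward the rosette now, with the fingers shut.

```bash
cat >> h.py <<'E'
T={"rosette":(570.9,120.8),"bar":(561.2,41.3),"cross":(531.2,-196.7)}
def to(n,z):
    from scipy.spatial.transform import Rotation as Ro
    s=r.sense();R=Ro.from_euler("xyz",s["tcp_rot"],degrees=True)
    d=R.inv().apply(np.array([*T[n],z])-s["tool_pos"])
    rv=(R.inv()*Ro.from_euler("xyz",[180,0,173],degrees=True)).as_rotvec()
    print(s["time"],s["tool_pos"].round(1),s["tcp_rot"].round(1),s["finger_gap"].round(1),s["ft_force"].round(2)); print((d/1000).round(4),rv.round(4))
E
python3 -m jog '[-0.05,-0.03,0,0,0,-0.02,-0.1,-0.06,0,0,0,-0.05,-0.15,-0.09,0,0,0,-0.1,-0.2,-0.12,0,0,0,-0.15,-0.25,-0.15,0,0,0,-0.2,-0.3,-0.18,0,0,0,-0.2,-0.35,-0.21,0,0,0,-0.2,-0.4,-0.24,0,0,0,-0.2]' -1 20
python3 -c 'from h import *;to("rosette",100)'
```

```text
time: 1.35
tool_pos: [495.0, 211.9, 231.6]
tcp_rot: [180.0, 0.0, 172.8]
ft_force: [0.9, 0.1, -0.0]
finger_gap: -0.3
grip_force: 0.0Traceback (most recent call last):
  File "<string>", line 1, in <module>
    from h import *;to("rosette",100)
                    ~~^^^^^^^^^^^^^^^
  File "h.py", line 14, in to
    print(s["time"],s["tool_pos"].round(1),s["tcp_rot"].round(1),s["finger_gap"].round(1),s["ft_force"].round(2)); print((d/1000).round(4),rv.round(4))
                                                                 ^^^^^^^^^^^^^^^^^^^^^
AttributeError: 'float' object has no attribute 'round'
```

```bash
sed -i 's/s\["finger_gap"\].round(1)/s["finger_gap"]/' h.py
python3 -c 'from h import *;to("rosette",80)'
```

```text
1.35 [495.  211.9 231.6] [180.    0.  172.8] -0.2559289588857942 [ 0.86  0.07 -0.05]
[-0.0865 -0.0811  0.1516] [ 0.0004  0.0006 -0.0027]
```

```bash
python3 -m jog '[-0.03,-0.028,0,0,0,0,-0.06,-0.055,0.03,0,0,0,-0.0865,-0.081,0.06,0,0,0,-0.0865,-0.081,0.09,0,0,0,-0.0865,-0.081,0.12,0,0,0,-0.0865,-0.081,0.14,0,0,0,-0.0865,-0.081,0.1515,0,0,0,-0.0865,-0.081,0.1515,0,0,0]'
python3 - <<'E'
from h import *
to("rosette",46)
p=r.snapshot("wrist");cv2.imwrite("pics/w1.png",p["pixels"][:,:,::-1])
W=cloud(p)
for n in ["rosette_top","bar_top"]:
    for o in r.outline_of(p,n)[:1]:
        m=o["region"]&(p["range_z"]>0); w=W[m]
        print(n,o["score"],o["bbox"],w.mean(0).round(1),((w.min(0)+w.max(0))/2).round(1),np.percentile(w[:,2],[5,50,95]).round(1))
E
```

```text
time: 2.35
tool_pos: [569.3, 122.5, 79.4]
tcp_rot: [-180.0, -0.1, 172.9]
ft_force: [0.1, 0.4, -0.0]
finger_gap: 0.1
grip_force: 0.0
2.35 [569.3 122.5  79.4] [-1.800e+02 -1.000e-01  1.729e+02] 0.09811630025069779 [ 0.09  0.4  -0.03]
[-0.0018 -0.0015  0.0334] [-0.0003 -0.0009 -0.0023]
rosette_top 0.62 [247.5, 203.4, 320.1, 268.9] [564.3 122.   40.2] [569.5 121.4  57.1] [36.3 40.4 43. ]
bar_top 0.57 [100.5, 218.7, 200.4, 264.7] [557.2  43.8  41. ] [560.8  38.   36. ] [32.6 42.  43.2]
```

View pics/w1.png

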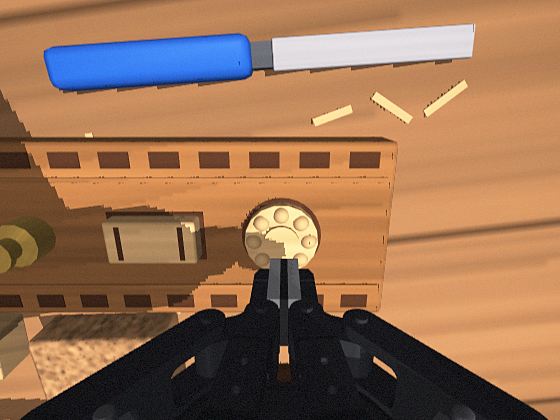

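The wrist view shows the rosette at (282,236) under the shut fingertips, so the aim is good. I'll shift 2 mm to correct it, descend to z≈48, then press in small steps.

```bash
python3 -m jog '[-0.002,-0.001,0.01,0,0,0,-0.002,-0.001,0.02,0,0,0,-0.002,-0.001,0.028,0,0,0,-0.002,-0.001,0.032,0,0,0,-0.002,-0.001,0.032,0,0,0,-0.002,-0.001,0.032,0,0,0]'
python3 -m jog '[0,0,0.002,0,0,0,0,0,0.003,0,0,0,0,0,0.004,0,0,0,0,0,0.005,0,0,0,0,0,0.006,0,0,0,0,0,0.007,0,0,0,0,0,0.008,0,0,0,0,0,0.008,0,0,0]'
```

```text
time: 3.25
tool_pos: [571.8, 121.2, 48.1]
tcp_rot: [180.0, 0.0, 172.9]
ft_force: [-0.2, 0.1, 0.6]
finger_gap: 0.1
grip_force: 0.0
time: 4.25
tool_pos: [571.5, 121.2, 39.7]
tcp_rot: [-180.0, -0.0, 172.9]
ft_force: [-1.1, 0.7, 1.8]
finger_gap: 0.0
grip_force: 1.1
```

```bash
python3 -m jog '[0,0,0.001,0,0,0,0,0,0.002,0,0,0,0,0,0.003,0,0,0,0,0,0.004,0,0,0,0,0,0.005,0,0,0,0,0,0.005,0,0,0]'
python3 -m jog '[0,0,0.0005,0,0,0,0,0,0.0005,0,0,0]'
```

```text
time: 5.0
tool_pos: [571.6, 121.2, 34.9]
tcp_rot: [-180.0, 0.0, 172.9]
ft_force: [-1.4, 0.4, 3.5]
finger_gap: 0.0
grip_force: 1.9
time: 5.25
tool_pos: [571.6, 121.2, 34.4]
tcp_rot: [180.0, 0.0, 172.9]
ft_force: [-2.6, -0.4, 4.4]
finger_gap: 0.1
grip_force: 2.5
```

```bash
python3 -m jog '[0,0,0.0005,0,0,0,0,0,0.001,0,0,0,0,0,0.001,0,0,0]'
python3 -m jog '[0,0,-0.005,0,0,0,0,0,-0.015,0,0,0,0,0,-0.04,0,0,0,0,0,-0.06,0,0,0,0,0,-0.06,0,0,0]'
python3 - <<'E'
from h import *
to("bar",48)
p=r.snapshot("top");W=cloud(p)
for n in ["rosette_top","bar_top","cross_top"]:
    for o in r.outline_of(p,n)[:1]:
        w=W[o["region"]&(p["range_z"]>0)];print(n,o["score"],np.percentile(w[:,2],[5,50,95]).round(1))
E
```

```text
time: 5.62
tool_pos: [571.7, 121.2, 33.7]
tcp_rot: [180.0, 0.0, 172.9]
ft_force: [-3.2, -0.5, 6.9]
finger_gap: -0.1
grip_force: 3.6
time: 6.25
tool_pos: [573.4, 121.4, 95.9]
tcp_rot: [179.9, 0.3, 172.8]
ft_force: [-0.3, 0.6, 0.3]
finger_gap: -0.0
grip_force: 0.0
6.25 [573.4 121.4  95.9] [179.9   0.3 172.8] -0.041258634810121604 [-0.3   0.64  0.35]
[ 0.0023 -0.081   0.0478] [ 0.0011  0.0044 -0.0026]
bar_top 0.75 [12.  20.6 24.2]
cross_top 0.94 [39.8 44.1 46.6]
```

```bash
python3 -m jog '[0,-0.03,0,0,0,0,0.0005,-0.06,0,0,0,0,0.0005,-0.0805,0,0,0,0,0.0005,-0.0805,0.015,0,0,0,0.0005,-0.0805,0.03,0,0,0,0.0005,-0.0805,0.04,0,0,0,0.0005,-0.0805,0.045,0,0,0,0.0005,-0.0805,0.045,0,0,0]'
python3 -c 'from h import *;to("bar",48)'
```

```text
time: 7.45
tool_pos: [560.7, 41.7, 47.7]
tcp_rot: [-180.0, -0.1, 172.9]
ft_force: [0.3, 0.1, 0.3]
finger_gap: 0.0
grip_force: 0.0
7.45 [560.7  41.7  47.7] [-1.800e+02 -1.000e-01  1.729e+02] 0.02147872247250735 [0.29 0.15 0.32]
[-0.0005 -0.0004 -0.0003] [-0.0001 -0.0009 -0.0021]
```

```bash
python3 -m jog '[0,0,0.002,0,0,0,0,0,0.004,0,0,0,0,0,0.005,0,0,0,0,0,0.006,0,0,0,0,0,0.007,0,0,0,0,0,0.008,0,0,0,0,0,0.009,0,0,0,0,0,0.009,0,0,0]'
python3 -m jog '[0,0,0.001,0,0,0,0,0,0.002,0,0,0,0,0,0.003,0,0,0,0,0,0.004,0,0,0,0,0,0.004,0,0,0]'
```

```text
time: 8.45
tool_pos: [561.1, 41.3, 39.3]
tcp_rot: [-180.0, 0.0, 172.8]
ft_force: [-1.6, 0.2, 2.8]
finger_gap: -0.4
grip_force: 1.1
time: 9.07
tool_pos: [561.1, 41.3, 35.3]
tcp_rot: [180.0, 0.0, 172.8]
ft_force: [-0.1, -0.2, 3.4]
finger_gap: 0.0
grip_force: 1.3
```

```bash
python3 -m jog '[0,0,0.0005,0,0,0,0,0,0.001,0,0,0,0,0,0.0015,0,0,0,0,0,0.0015,0,0,0]'
```

```text
time: 9.57
tool_pos: [561.2, 41.3, 34.1]
tcp_rot: [-180.0, 0.0, 172.9]
ft_force: [-1.0, 0.2, 5.8]
finger_gap: 0.1
grip_force: 3.0
```

```bash
python3 -m jog '[0,0,0.0005,0,0,0,0,0,-0.005,0,0,0,0,0,-0.02,0,0,0,0,0,-0.06,0,0,0,0,0,-0.09,0,0,0,0,0,-0.09,0,0,0]'
python3 -m jog '[0.0005,-0.05,0,0,0,0,0.0005,-0.1,0,0,0,0,0.0005,-0.15,0,0,0,0,0.0005,-0.2,0,0,0,0,0.0005,-0.24,0,0,0,0,0.0005,-0.24,0,0,0,0,0.0005,-0.24,0,0,0,0]'
python3 - <<'E'
from h import *
to("cross",48)
p=r.snapshot("top");W=cloud(p)
for n in ["rosette_top","bar_top"]:
    for o in r.outline_of(p,n)[:1]:
        w=W[o["region"]&(p["range_z"]>0)];print(n,o["score"],w.mean(0).round(1),np.percentile(w[:,2],[5,50,95]).round(1))
E
```

```text
time: 10.32
tool_pos: [563.4, 41.4, 127.9]
tcp_rot: [180.0, 0.4, 172.9]
ft_force: [0.8, -0.8, -0.0]
finger_gap: 0.5
grip_force: 0.0
time: 11.2
tool_pos: [530.1, -196.1, 123.0]
tcp_rot: [179.9, -0.1, 172.8]
ft_force: [-0.5, 1.1, -0.2]
finger_gap: 0.1
grip_force: 0.0
11.2 [ 530.1 -196.1  123. ] [ 1.799e+02 -1.000e-01  1.728e+02] 0.12522580969721311 [-0.5   1.12 -0.2 ]
[-0.0013 -0.0006  0.075 ] [ 0.001  -0.0015 -0.0032]
bar_top 0.7 [560.8  41.   36.5] [34.2 36.6 38.7]
```

```bash
python3 - <<'E'
from h import *
W=cloud(r.snapshot("top")).reshape(-1,3)
for n in T:
    w=W[np.hypot(*(W[:,:2]-T[n]).T)<9]; print(n,np.median(w[:,2]),len(w))
to("cross",48)
E
python3 -m jog '[-0.0005,0,0.03,0,0,0,-0.0005,0,0.05,0,0,0,-0.0005,0,0.065,0,0,0,-0.0005,0,0.073,0,0,0,-0.0005,0,0.073,0,0,0,-0.0005,0,0.073,0,0,0]'
```

```text
rosette 36.90105307044729 69
bar 36.57793717745722 69
cross 534.416447309284 331
11.4 [ 530.8 -195.5  123.6] [180.   -0.  172.9] 0.023092298469168673 [ 0.13  0.51 -0.82]
[-0.0006 -0.0012  0.0756] [ 0.0003 -0.0003 -0.001 ]
time: 12.15
tool_pos: [531.8, -197.1, 51.6]
tcp_rot: [-180.0, 0.1, 172.8]
ft_force: [-0.8, 0.3, 0.5]
finger_gap: 0.0
grip_force: 0.0
```

Rosette and bar are home (about 36.7 mm). Now pressing the cross.

```bash
python3 -m jog '[0,0,0.003,0,0,0,0,0,0.006,0,0,0,0,0,0.008,0,0,0,0,0,0.009,0,0,0,0,0,0.01,0,0,0,0,0,0.011,0,0,0,0,0,0.012,0,0,0,0,0,0.012,0,0,0]'
python3 -m jog '[0,0,0.001,0,0,0,0,0,0.002,0,0,0,0,0,0.003,0,0,0,0,0,0.0035,0,0,0,0,0,0.0035,0,0,0]'
```

```text
time: 13.15
tool_pos: [531.2, -196.8, 38.8]
tcp_rot: [-180.0, 0.0, 172.9]
ft_force: [-1.0, 0.9, 3.2]
finger_gap: 0.2
grip_force: 1.1
time: 13.78
tool_pos: [531.2, -196.8, 35.3]
tcp_rot: [-180.0, 0.0, 172.8]
ft_force: [-0.3, -0.2, 2.2]
finger_gap: 0.1
grip_force: 1.2
```

```bash
python3 -m jog '[0,0,0.0005,0,0,0,0,0,0.001,0,0,0,0,0,0.0015,0,0,0,0,0,0.0015,0,0,0]'
```

```text
time: 14.28
tool_pos: [531.2, -196.8, 34.1]
tcp_rot: [-180.0, 0.0, 172.9]
ft_force: [-1.3, -0.4, 7.2]
finger_gap: 0.0
grip_force: 3.0
```

```bash
python3 -m jog '[0,0,-0.005,0,0,0,0,0,-0.02,0,0,0,0,0,-0.07,0,0,0,0,0,-0.12,0,0,0,0.04,0,-0.15,0,0,0,0.08,0,-0.15,0,0,0,0.12,0,-0.15,0,0,0,0.13,0,-0.15,0,0,0]'
python3 -m jog '[0,0,0,0,0,0,0,0,0,0,0,0]'
python3 - <<'E'
from h import *
p=r.snapshot("top");cv2.imwrite("pics/end.png",p["pixels"][:,:,::-1])
W=cloud(p).reshape(-1,3)
T["square"]=(541.6,-117.4)
for n in T:
    w=W[np.hypot(*(W[:,:2]-T[n]).T)<9]; print(n,np.median(w[:,2]),len(w))
E
```

```text
time: 15.28
tool_pos: [400.7, -180.3, 184.4]
tcp_rot: [-180.0, 0.0, 172.8]
ft_force: [0.7, 0.2, 0.7]
finger_gap: -0.1
grip_force: 0.0
time: 15.52
tool_pos: [403.1, -180.8, 184.3]
tcp_rot: [-180.0, 0.1, 172.9]
ft_force: [0.1, -0.1, -0.3]
finger_gap: 0.2
grip_force: 0.0
rosette 36.80023166586343 71
bar 36.942726137122044 69
cross 36.64273208631804 73
square 44.87632030672742 71
```

View pics/end.png

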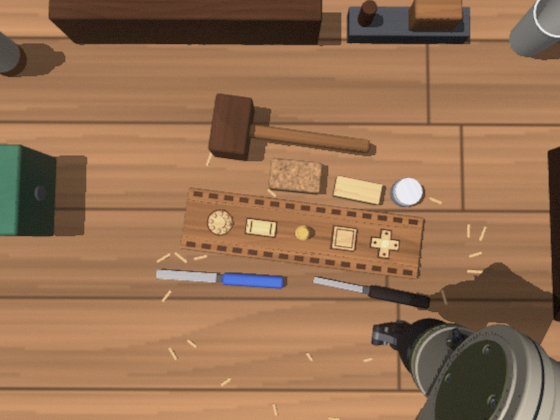

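The final view shows the rosette (220,222), bar (261,228) and cross (385,244) all down at about 36.8 mm. The square (344,238) is untouched, nothing else has moved, and the arm is clear.

```bash
python3 -c 'from bench import r;print(r.hand_in())'
```

```text
the job is handed in; nothing more can be done
None
```

I pressed the rosette, bar and cross home in that order, with about 7 N or less read at the wrist; the square and the loose things look unmoved in the final picture, and the job was handed in at about 15.6 s (no verdict came back).

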